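# Square up the reagent bottles with the straightedge

## Task

Pick up the straightedge by its black grip and use its long ruled edge to push the four loose reagent bottles along the tray until all stand squarely in one straight line, flush against the tray's back rail; press the row home with about 10 N and never let the rail take more than 15 N. Then lay the straightedge down flat on the bare desk, off the tray, and let go. Do not touch the bottles with the gripper, keep them upright, and leave the other things on the desk alone.

Things in the scene. Friction and masses are not known exactly. Their poses are not given: they have to be found in the camera images.
- tray: steel reagent tray, fixed to the desk: base plate 160 x 290 mm, 6 mm thick; origin on the desk surface, its x axis points towards the back rail (the push direction), y along the rail, z up. The base reaches from x = -85 to +75 mm. A fixed back wall, 34 mm high, stands behind the rail at x = 79 to 91 mm
- rail: aluminium back rail of the tray, 280 mm long (y), 8 mm thick, 8 to 34 mm above the desk. Origin mid-way on its front face, where bottles seat: 60 mm along x from the tray's origin, 21 mm above the desk; axes as the tray's. On stiff rubber buffers: yields straight back about 1 mm per 30 N and springs back. Seated bottles have their centres 20 mm in front of the face
- bottle0_mid (a point): square amber reagent bottle, body 40 x 40 mm and 42 mm high, white round cap 30 mm across above it, 60 mm high in all, about 60 g, slides easily on the tray; all four are alike. The point is on its axis 30 mm above its underside; x and y square to its sides, z up. Number 1 of four, counted from the tray's -y end
- bottle1_mid (a point): square amber reagent bottle, body 40 x 40 mm and 42 mm high, white round cap 30 mm across above it, 60 mm high in all, about 60 g, slides easily on the tray; all four are alike. The point is on its axis 30 mm above its underside; x and y square to its sides, z up. Number 2 of four, counted from the tray's -y end
- bottle2_mid (a point): square amber reagent bottle, body 40 x 40 mm and 42 mm high, white round cap 30 mm across above it, 60 mm high in all, about 60 g, slides easily on the tray; all four are alike. The point is on its axis 30 mm above its underside; x and y square to its sides, z up. Number 3 of four, counted from the tray's -y end
- bottle3_mid (a point): square amber reagent bottle, body 40 x 40 mm and 42 mm high, white round cap 30 mm across above it, 60 mm high in all, about 60 g, slides easily on the tray; all four are alike. The point is on its axis 30 mm above its underside; x and y square to its sides, z up. Number 4 of four, counted from the tray's -y end
- ruler_grip (a point): centre of the straightedge's upright black grip bar: 14 mm thick (x), 200 mm long (y), from 4 to 34 mm above the blade's underside; the point is 19 mm above that underside. x points to the ruled pushing edge, parallel to y; z up. The edge is 45 to 57 mm from the point: the blade is clamped in the grip differently each time and this is not measured. Pinch the bar across x
- ruler: the straightedge: steel blade 70 mm (x) by 270 mm (y), 4 mm thick, lying flat on the desk, about 170 g, clamped under the black grip bar (the clamp holds against 50 N); origin on the blade's underside 19 mm below the grip point, same axes. Fingertips must stay above the blade
- tube_rack: bystander: white rack with capped tubes, 70 x 130 mm, 58 mm high; origin under its centre
- jar: bystander: glass jar with a steel lid, 72 mm across, 86 mm high; origin under its centre
- soap: bystander: white pump bottle, 64 mm across, 170 mm high; origin under its centre
- bottle0: the same bottle as bottle0_mid; origin at the centre of its underside
- bottle1: the same bottle as bottle1_mid; origin at the centre of its underside
- bottle2: the same bottle as bottle2_mid; origin at the centre of its underside
- bottle3: the same bottle as bottle3_mid; origin at the centre of its underside

How it is judged:
On the way:
1. with the straightedge in the fingers and against the bottles, the row is pressed against the back rail: the rail takes more than 4 N for 0.3 s (contact force between rail and anything else above 4 N and contact force between the fingers and ruler above 1 N and (contact force between ruler and bottle0 above 0.5 N or contact force between ruler and bottle1 above 0.5 N or contact force between ruler and bottle2 above 0.5 N or contact force between ruler and bottle3 above 0.5 N)), for 0.3 s.
At the end, for the whole second after the job is handed in: each bottle upright on the tray (within 0.06 rad), squared to the rail within 0.06 rad, its centre within 2.5 mm of the flush line (more than 37.5 mm along the tray's x); the straightedge lies flat on the bare desk, grip point below 22 mm (not on the tray), released; everything at rest (x of each of bottle0_mid, bottle1_mid, bottle2_mid, bottle3_mid in the frame of tray above 0.0375 m and angle between the x axis of each of bottle0_mid, bottle1_mid, bottle2_mid, bottle3_mid and the x axis of tray, either way round below 0.06 rad and angle between each of bottle0_mid, bottle1_mid, bottle2_mid, bottle3_mid's own z axis and vertical below 0.06 rad and height (world z) of each of bottle0_mid, bottle1_mid, bottle2_mid, bottle3_mid below 0.039 m and height (world z) of ruler_grip below 0.022 m and angle between ruler_grip's own z axis and vertical below 0.05 rad and linear speed of each of ruler, bottle0, bottle1, bottle2, bottle3 below 0.01 m/s); the robot touches nothing.
It fails at once if the back rail takes more than 15 N (contact force between rail and anything else above 15 N).
It fails at once if the gripper or arm touches a bottle (over 0.5 N) (contact force between any of the fingers, the arm and bottle0 above 0.5 N or contact force between any of the fingers, the arm and bottle1 above 0.5 N or contact force between any of the fingers, the arm and bottle2 above 0.5 N or contact force between any of the fingers, the arm and bottle3 above 0.5 N).
It fails at once if the gripper or arm pushes the rail itself (contact force between any of the fingers, the arm and rail above 0.5 N).
It fails at once if a bottle tips by more than 0.5 rad (angle between any of bottle0_mid, bottle1_mid, bottle2_mid, bottle3_mid's own z axis and vertical above 0.5 rad).
It fails at once if a bystander is moved by more than 15 mm (distance of any of tube_rack, jar, soap from where it was at the start of the episode above 0.015 m).
It also fails if it takes over 67 s, if anything falls off the work surface, if the arm or the gripper's body presses on something with over 40 N, if the wrist force passes 120 N, or if a joint passes its speed limit or range.

## Robot

A 7-joint arm with a two-finger parallel gripper is mounted at the origin on the work surface. World frame = base frame: x ahead of the robot, y to its left, z up, the work surface at z = 0. Lengths are in m, angles in rad, forces in N, time in s.
With the tool pointing down it reaches from about 0.425 to 0.925 m from the base axis. Payload 6.8 kg.
Tool frame: the origin (TCP) lies on the mounting face of the last link; the fingertips stand 173 mm ahead of it and the grasp point (between the pads) lies 155 mm ahead of it; z points along the fingers, y is the line along which they close (so a half turn about z gives the same grasp; the last joint's range is limited). The gripper opens to 85 mm and grips with 20 to 120 N. Pads are 22 mm wide; open, the fingers measure 114 mm over their backs; the gripper's body (76 mm by 85 mm) begins 54 mm behind the grasp point. The pads swing forward as they close: fully open they stand 13 mm farther back than shut.
Start: joints at [1.163, 0.477, 0.022, 1.555, -0.011, 1.109, -0.083], TCP at [0.199, -0.645, 0.405] pointing down, gripper open.
Joint ranges: [-2.96, 2.96], [-0.34, 2.1], [-1.41, 1.46], [0.24, 2.44], [-1.37, 4.51], [0.17, 1.92], [-2.96, 2.96]. Speed limits (rad/s): [2.39, 2.39, 3.14, 3.14, 3.14, 3.14, 3.14].

## Interface

Orientations are given as a rotation vector (axis times angle).
In Python, from bench import r gives the robot as it stands.
- The arm moves only by the tool carry_out, never from a script. Its argument "moves" is a list of rows, each a list of 5 numbers: the shift along the tool's x, y, z in m, then the turn about the tool's z in rad, then the finger opening in m, from 0 to 0.0854. In form: [[dx, dy, dz, roll, claw], ...]. A call has exactly 8 rows; each row is the pose to reach, as a shift and turn from the pose commanded when the call began, along the tool's axes at that moment; what a row does not reach only later rows make up. A row lasts 1/10 s, in which the tool goes at most 50 mm and 8.59 degrees, less where a joint would pass 70% of its speed; a pose out of reach is approached as far as the arm can. A call with a gripper value outside its range is refused whole. The fingers move at their own pace and stop on an object; "force" is the grip in N (left out, the last holds). Time passes only in rows, so rows that repeat a pose let the fingers close, or fill a call up. It gives the time, the measured TCP pose, the force, the opening and the grip force at its end, in the units of the state.
- r.get_obs(): the state, without advancing time (a new reading comes with each control period).
- r.grab_frame(name): name is "scene" or "top" or "wrist"; returns the picture (420x560x3 uint8, red, green, blue); there is no depth.
- r.calibration(name): a dict with "fx", "fy", "cx", "cy" (pixels), "rvec" (rotation vector, rad) and "tvec" (3), from world to camera coordinates, as OpenCV has them. Camera axes: x right, y down, z forward; pixel columns grow to the right and rows downward; lengths in m; the calibration is good to about 2 mm. A picture is of the moment at which its call begins: read the wrist's pose just before it. calibration takes no time and is no camera call; for the wrist camera it gives the pose at the moment of the call.
- r.hand_in(): hands the job in; it is judged then, once.
The state is a dict: "clock": time; "joints": joint angles; "qvel": joint speeds; "tau": joint torques, N m; "tcp_pos": TCP position; "orientation": TCP orientation; "contact_force": force on the tool from outside, world axes, zero at the start; "moment": the same for the moment, N m; "grip_width": finger opening in m; "gripper_force": force on a finger pad.
Only numpy, scipy, OpenCV 4.12 (cv2) and the standard library are available. Lean on these libraries where they do the work, as an engineer would, in place of code of your own. Each camera call takes 0.05 s, during which the arm holds its last target. There are 200 camera calls.

## Working session

There is one attempt and no reset: what is moved stays moved. The work goes in short steps, Python scripts to look and compute and a tool call to move; the robot and the scene stay as the last step left them, time stands still between calls to the robot, and variables do not carry over. Pictures are saved under pics/ and viewed, at most 10 in all, crops included, and the job is handed in when it is done.

Besides the shell and the picture viewer there is one more tool, called after "Emit:" by a JSON object that holds its "method" and its "body", one argument or row to a line. carry_out: Moves the arm, as the interface text tells. Its arguments: {"type":"object","properties":{"moves":{"type":"array","items":{"type":"array","items":{"type":"number"}}},"force":{"type":"number"}},"required":["moves"]}

```bash
mkdir -p pics; python3 - <<'E'
from bench import r
import cv2
print(r.get_obs())
for n in ("top","scene"):
    c=r.calibration(n);print(n,c)
    cv2.imwrite(f"pics/{n}0.png",cv2.resize(r.grab_frame(n)[:,:,::-1],(800,600),interpolation=cv2.INTER_CUBIC))
E
```

```text
{'clock': 0.0, 'joints': array([ 1.16290494,  0.47778308,  0.02235774,  1.55647862, -0.01151653,
        1.10930695, -0.0830946 ]), 'qvel': array([-3.20927874e-04,  2.75156173e-04,  4.49583561e-04, -1.28833958e-03,
       -6.74405706e-04, -9.61145880e-04, -2.74980030e-05]), 'tau': array([ 3.27874077e-04, -5.96461093e+01,  1.60783030e+00, -2.81208730e+01,
        1.23737514e-02,  9.33316100e-03,  2.31214250e-05]), 'tcp_pos': array([ 0.19925606, -0.64461759,  0.40372572]), 'orientation': array([-3.10458145e+00, -4.68885695e-01,  6.35186888e-04]), 'contact_force': array([-0.65969673, -0.98563267, -0.4883582 ]), 'moment': array([ 0.01814303, -0.01376984,  0.03717022]), 'gripper_force': 0.0, 'grip_width': 0.08539888075293356}
top {'fx': 417.4551037244984, 'fy': 417.4551037244984, 'cx': 280.89456272879704, 'cy': 206.86742511530917, 'rvec': array([ 2.19318783, -2.1555423 ,  0.13264785]), 'tvec': array([-0.01756088,  0.61466165,  0.97932116])}
scene {'fx': 423.592430174031, 'fy': 423.592430174031, 'cx': 289.3836840091006, 'cy': 209.52260593746493, 'rvec': array([ 1.97320504,  1.04765393, -0.53644386]), 'tvec': array([-0.33206946, -0.25729896,  1.4105387 ])}
```

View pics/top0.png

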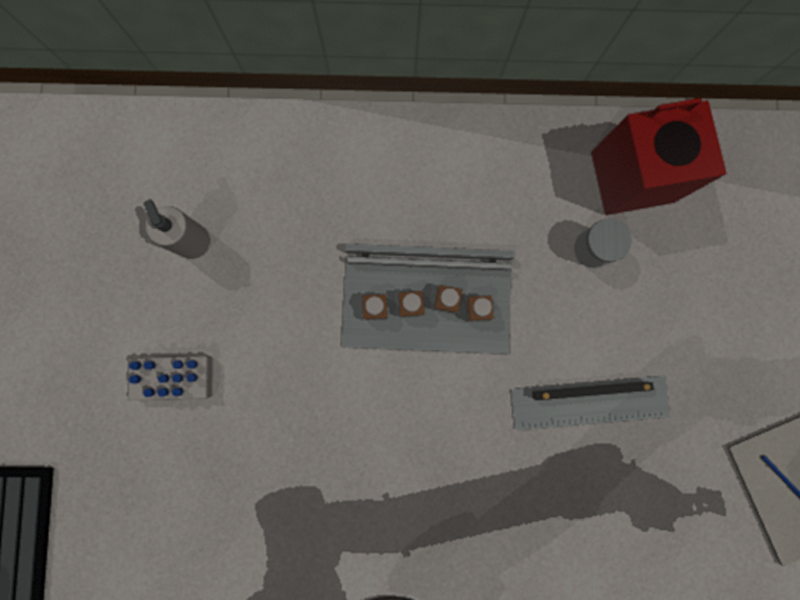

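View pics/scene0.png

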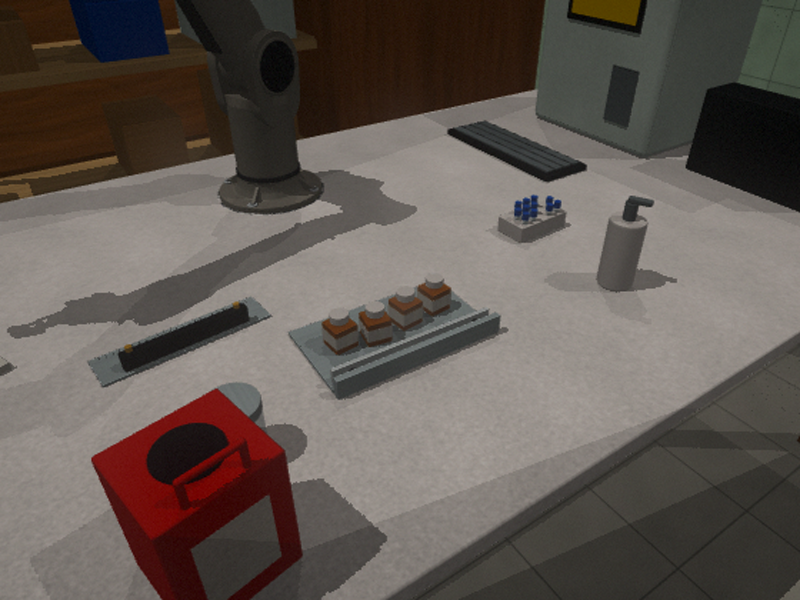

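The top view shows the tray at about (427,300), with four bottles at (374,306), (411,302), (450,298) and (482,307). The straightedge is at about (590,400), with its ruled edge facing the robot (bottom), so it needs a half turn. The jar is at (605,243), the rack at (168,377) and the soap at (172,230).

```bash
cat > h.py <<'E'
from bench import r
import cv2, numpy as np
from scipy.spatial.transform import Rotation as R
def back(n,uv,z,c=None):
    c=c or r.calibration(n)
    K=np.array([[c['fx'],0,c['cx']],[0,c['fy'],c['cy']],[0,0,1]])
    Rm=R.from_rotvec(c['rvec']).as_matrix();o=-Rm.T@c['tvec']
    uv=np.atleast_2d(uv).astype(float)
    d=(Rm.T@np.linalg.inv(K)@np.c_[uv,np.ones(len(uv))].T).T
    z=np.broadcast_to(z,len(uv))
    return o+d*((z-o[2])/d[:,2])[:,None]
def crop(img,u0,v0,w,h,s,name):
    cv2.imwrite('pics/'+name,cv2.resize(img[v0:v0+h,u0:u0+w,::-1],None,fx=s,fy=s,interpolation=cv2.INTER_CUBIC))
E
python3 - <<'E'
from h import *
crop(r.grab_frame('top'),230,160,250,150,3.2,'topcrop.png')
E
```

```text
(no output)
```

View pics/topcrop.png

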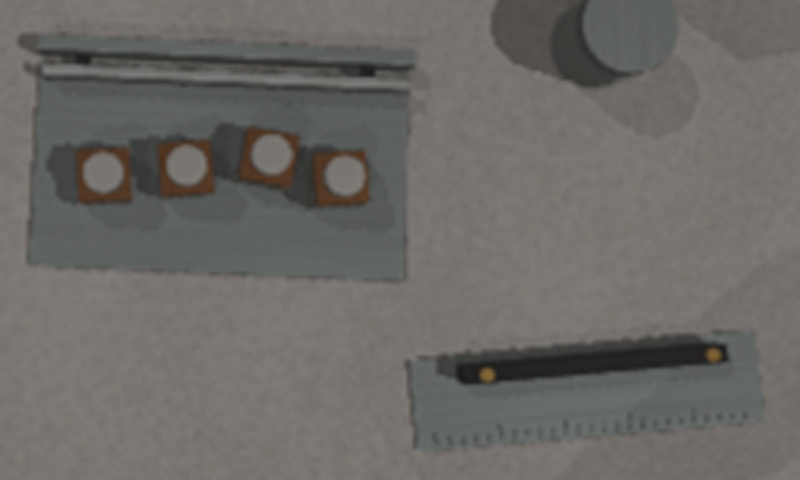

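```bash
python3 - <<'E'
from h import *
np.set_printoptions(precision=4,suppress=True)
def P(l,z): return back('top',(np.array(l)+.5)/3.2-.5+[230,160],z)[:,:2]
def show(n,p,front=None):
    d=p[-1]-p[0];print(n,p.round(4).tolist(),'ang',np.arctan2(d[1],d[0]).round(4),'len',np.linalg.norm(d).round(4))
show('tray front',P([(28,265),(406,280)],.006))
show('rail top front',P([(40,77),(408,91)],.034))
show('caps',P([(103,172),(186,165),(271,154),(345,175)],.06))
show('dots',P([(487,375),(713,355)],.036))
show('bar far',P([(457,367),(725,345)],.034)); show('bar near',P([(461,383),(728,361)],.034))
show('edge',P([(418,449),(765,418)],.004)); show('backedge',P([(407,361),(753,330)],.004))
show('jar',P([(630,25)],.086))
o=r.get_obs();print(R.from_rotvec(o['orientation']).as_matrix())
c=r.calibration('wrist');Rm=R.from_rotvec(c['rvec']).as_matrix();print(-Rm.T@c['tvec'],Rm)
E
```

```text
tray front [[0.5277, 0.0958], [0.521, -0.1958]] ang -1.5936 len 0.2918
rail top front [[0.6696, 0.0882], [0.6642, -0.1922]] ang -1.5901 len 0.2805
caps [[0.5957, 0.0381], [0.602, -0.0229], [0.6112, -0.0855], [0.5967, -0.1403]] ang -1.5653 len 0.1783
dots [[0.4512, -0.2502], [0.4686, -0.4201]] ang -1.4687 len 0.1708
bar far [[0.4566, -0.2283], [0.4761, -0.4303]] ang -1.4748 len 0.2029
bar near [[0.4449, -0.2312], [0.4642, -0.4322]] ang -1.4748 len 0.2019
edge [[0.3927, -0.2051], [0.42, -0.4728]] ang -1.4692 len 0.2691
backedge [[0.4591, -0.1968], [0.487, -0.4655]] ang -1.4673 len 0.2701
jar [[0.7078, -0.3444]] ang 0.0 len 0.0
[[ 0.9554  0.2953 -0.0005]
 [ 0.2953 -0.9554  0.0013]
 [-0.0001 -0.0014 -1.    ]]
[ 0.2784 -0.6211  0.3737] [[ 0.2963 -0.9551 -0.    ]
 [-0.9055 -0.2809  0.3181]
 [-0.3038 -0.0942 -0.9481]]
```

Estimated positions:

| Item | Estimate |
|---|---|
| Grip bar | (0.4605, -0.3305), ruled edge facing about -x (heading π+0.10) |
| Tray heading | about -0.021 |
| Rail face | x ≈ 0.668 |

I'll go above the bar and check with the wrist camera.

```bash
cat >> h.py <<'E'
def delta(x,y,z,psi,dpsi=None):
    "shift & roll from the measured pose to the target (world TCP, heading of tool x)"
    o=r.get_obs();M=R.from_rotvec(o['orientation']).as_matrix()
    p=np.arctan2(M[1,0],M[0,0]);d=M.T@(np.array([x,y,z])-o['tcp_pos'])
    w=(psi-p+np.pi)%(2*np.pi)-np.pi
    print('t',round(o['clock'],2),'tcp',o['tcp_pos'].round(4),'psi',round(p,4),'tilt',np.round(M[:2,2],4),'j',o['joints'].round(2),'F',o['contact_force'].round(2))
    print('shift',d.round(4),'roll',round(-w,4))
E
python3 -c "
from h import *
delta(.4605,-.3305,.32,-1.469)"
```

```text
t 0.15 tcp [ 0.1993 -0.6447  0.404 ] psi 0.2998 tilt [-0.0005  0.0013] j [ 1.16  0.48  0.02  1.56 -0.01  1.11 -0.08] F [ 0.15  0.56 -0.25]
shift [ 0.3424 -0.2229  0.0842] roll 1.7688
```

Emit:
{"method": "carry_out", "body": {
  "moves": [
    [0.04,-0.026,0.01,0.14,0.085],
    [0.08,-0.052,0.02,0.28,0.085],
    [0.12,-0.078,0.03,0.42,0.085],
    [0.16,-0.104,0.04,0.56,0.085],
    [0.2,-0.13,0.05,0.7,0.085],
    [0.24,-0.156,0.06,0.84,0.085],
    [0.28,-0.182,0.07,0.98,0.085],
    [0.32,-0.208,0.08,1.12,0.085]
  ],
  "force": 80
}}

```text
clock: 0.95
tcp_pos: [0.4445, -0.35, 0.3243]
orientation: [2.877, -1.261, -0.0]
contact_force: [-0.3, -0.8, 0.1]
grip_width: 0.0851
gripper_force: 0.0
```

```bash
python3 -c "
from h import *
delta(.4605,-.3305,.32,-1.469)"
```

```text
t 0.95 tcp [ 0.4445 -0.35    0.3243] psi -0.8262 tilt [-0.0001  0.    ] j [ 0.45  0.39  0.14  1.9  -0.07  0.85 -1.78] F [-0.26 -0.75  0.08]
shift [-0.0035 -0.025   0.0043] roll 0.6428
```

Emit:
{"method": "carry_out", "body": {
  "moves": [
    [0,-0.006,0,0.14,0.085],
    [-0.001,-0.012,0.002,0.28,0.085],
    [-0.002,-0.018,0.003,0.42,0.085],
    [-0.003,-0.023,0.004,0.56,0.085],
    [-0.0035,-0.025,0.004,0.643,0.085],
    [-0.0035,-0.025,0.004,0.643,0.085],
    [-0.0035,-0.025,0.004,0.643,0.085],
    [-0.0035,-0.025,0.004,0.643,0.085]
  ]
}}

```text
clock: 1.75
tcp_pos: [0.4594, -0.3323, 0.3207]
orientation: [2.339, -2.097, -0.0]
contact_force: [0.1, -0.1, 0.4]
grip_width: 0.0846
gripper_force: 0.0
```

```bash
python3 -c "
from h import *
delta(.4605,-.3305,.18,-1.469)
c=r.calibration('wrist');np.save('c1.npy',c,allow_pickle=True)
cv2.imwrite('pics/w1.png',cv2.resize(r.grab_frame('wrist')[:,:,::-1],(800,600),interpolation=cv2.INTER_CUBIC))"
```

```text
t 1.75 tcp [ 0.4594 -0.3323  0.3207] psi -1.4619 tilt [-0.0001 -0.    ] j [ 0.3   0.4   0.27  1.91 -0.14  0.84 -2.38] F [ 0.14 -0.1   0.4 ]
shift [-0.0017 -0.0013  0.1407] roll 0.0071
```

View pics/w1.png

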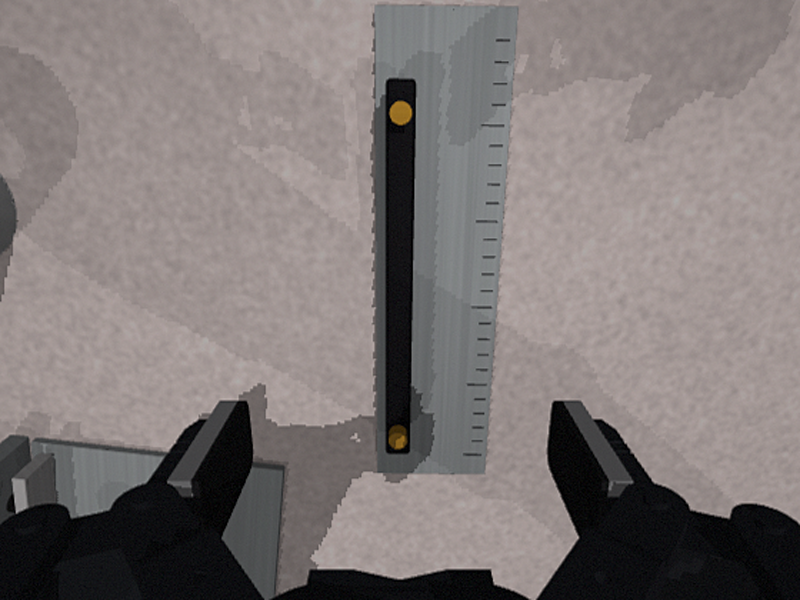

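The wrist view shows the bar upright and centred between the fingers at columns 386–415, rows 80–453. The ruled edge runs from (517,7) to (486,473).

```bash
python3 - <<'E'
from h import *
np.set_printoptions(precision=4,suppress=True)
c=np.load('c1.npy',allow_pickle=True).item()
def P(l,z): return back('wrist',(np.array(l)+.5)*.7-.5,z,c)[:,:2]
bar=P([(387,80),(415,80),(386,453),(411,453)],.034);ed=P([(517,7),(486,473)],.004);be=P([(375,4),(377,473)],.004)
print(bar,bar.mean(0));print(ed,be)
for a in(bar[2]-bar[0],bar[3]-bar[1],ed[1]-ed[0],be[1]-be[0]): print(np.arctan2(a[1],a[0])-np.pi/2,np.linalg.norm(a))
n=np.array([np.cos(.102),np.sin(.102)])
print('grip to edge',(bar.mean(0)-ed.mean(0))@n,(bar.mean(0)-be.mean(0))@n)
E
```

```text
[[ 0.4772 -0.4331]
 [ 0.4645 -0.4345]
 [ 0.4575 -0.2362]
 [ 0.4433 -0.2377]] [ 0.4606 -0.3354]
[[ 0.4186 -0.4748]
 [ 0.39   -0.2073]] [[ 0.4874 -0.4686]
 [ 0.4605 -0.1995]]
0.0992626672081578 0.19790736766490138
0.10760279656236693 0.19788206676650824
0.10635648887290627 0.26902340590487717
0.09967049593667388 0.270418206250309
grip to edge 0.05660350380269603 -0.013378163557298782
```

Emit:
{"method": "carry_out", "body": {
  "moves": [
    [0,-0.001,0.03,0.007,0.085],
    [0.0005,-0.001,0.06,0.007,0.085],
    [0.0005,-0.001,0.09,0.007,0.085],
    [0.0005,-0.001,0.115,0.007,0.085],
    [0.0005,-0.001,0.13,0.007,0.085],
    [0.0005,-0.001,0.138,0.007,0.085],
    [0.0005,-0.001,0.14,0.007,0.085],
    [0.0005,-0.001,0.14,0.007,0.085]
  ]
}}

```text
clock: 2.6
tcp_pos: [0.4609, -0.3328, 0.1813]
orientation: [-2.33, 2.107, -0.002]
contact_force: [1.3, 0.6, 0.3]
grip_width: 0.0852
gripper_force: 0.0
```

Emit:
{"method": "carry_out", "body": {
  "moves": [
    [0,0,0,0,0.04],
    [0,0,0,0,0.02],
    [0,0,0,0,0],
    [0,0,0,0,0],
    [0,0,0,0,0],
    [0,0,0,0,0],
    [0,0,0,0,0],
    [0,0,0,0,0]
  ],
  "force": 80
}}

```text
clock: 3.4
tcp_pos: [0.4607, -0.3325, 0.1811]
orientation: [-2.33, 2.107, -0.0]
contact_force: [-0.9, 1.1, 6.4]
grip_width: 0.0126
gripper_force: 78.1
```

```bash
python3 -c "
from h import *
o=r.get_obs();print(o['grip_width'],o['gripper_force'])
delta(.4606,-.333,.30,-1.469)"
```

```text
0.012641743984944713 78.07262778282166
t 3.4 tcp [ 0.4607 -0.3325  0.1811] psi -1.4703 tilt [ 0.0003 -0.    ] j [ 0.36  0.62  0.21  1.97 -0.22  0.57 -2.33] F [-0.95  1.06  6.43]
shift [ 5.000e-04  1.000e-04 -1.189e-01] roll -0.0013
```

Emit:
{"method": "carry_out", "body": {
  "moves": [
    [0,0,-0.005,0,0],
    [0,0,-0.02,0,0],
    [0,0,-0.045,0,0],
    [0,0,-0.07,0,0],
    [0,0,-0.095,0,0],
    [0,0,-0.115,0,0],
    [0,0,-0.13,0,0],
    [0,0,-0.13,0,0]
  ]
}}

```text
clock: 4.2
tcp_pos: [0.4611, -0.333, 0.3136]
orientation: [-2.329, 2.106, -0.007]
contact_force: [-0.3, -0.2, -2.0]
grip_width: 0.0126
gripper_force: 78.1
```

```bash
python3 -c "
from h import *
o=r.get_obs();print(o['grip_width'],o['gripper_force'])
delta(.475,-.052,.31,1.5495)"
```

```text
0.012637685250310409 78.08950066566467
t 4.2 tcp [ 0.4611 -0.333   0.3136] psi -1.4704 tilt [ 0.0043 -0.0023] j [ 0.3   0.42  0.28  1.92 -0.15  0.83 -2.39] F [-0.29 -0.22 -2.04]
shift [-0.2782 -0.042   0.003 ] roll -3.0199
```

Emit:
{"method": "carry_out", "body": {
  "moves": [
    [0,0,0,-0.06,0],
    [0,0,0,-0.18,0],
    [0,0,0,-0.31,0],
    [0,0,0,-0.44,0],
    [0,0,0,-0.57,0],
    [0,0,0,-0.7,0],
    [0,0,0,-0.83,0],
    [0,0,0,-0.96,0]
  ]
}}

```text
clock: 5.0
tcp_pos: [0.4602, -0.3323, 0.31]
orientation: [-3.042, 0.785, 0.002]
contact_force: [0.3, -0.5, -1.8]
grip_width: 0.0127
gripper_force: 78.1
```

Emit:
{"method": "carry_out", "body": {
  "moves": [
    [0,0,0,-0.13,0],
    [0,0,0,-0.26,0],
    [0,0,0,-0.39,0],
    [0,0,0,-0.52,0],
    [0,0,0,-0.65,0],
    [0,0,0,-0.78,0],
    [0,0,0,-0.91,0],
    [0,0,0,-1.04,0]
  ]
}}

```text
clock: 5.8
tcp_pos: [0.4601, -0.3323, 0.3099]
orientation: [-3.029, -0.83, 0.002]
contact_force: [-0.1, -0.8, -1.6]
grip_width: 0.0126
gripper_force: 78.1
```

Emit:
{"method": "carry_out", "body": {
  "moves": [
    [0,0,0,-0.13,0],
    [0,0,0,-0.26,0],
    [0,0,0,-0.39,0],
    [0,0,0,-0.52,0],
    [0,0,0,-0.65,0],
    [0,0,0,-0.78,0],
    [0,0,0,-0.91,0],
    [0,0,0,-1.02,0]
  ]
}}

```text
clock: 6.6
tcp_pos: [0.46, -0.3324, 0.3099]
orientation: [-2.238, -2.202, 0.001]
contact_force: [-0.3, -0.1, -2.0]
grip_width: 0.0127
gripper_force: 78.1
```

```bash
python3 -c "
from h import *
o=r.get_obs();print(o['grip_width'],o['gripper_force'])
delta(.475,-.052,.31,1.5495)"
```

```text
0.012663710816469302 78.14210414886475
t 6.6 tcp [ 0.46   -0.3324  0.3099] psi 1.5546 tilt [-0.0013  0.0008] j [ 0.84  0.44 -0.41  1.88  0.23  0.86  0.3 ] F [-0.27 -0.05 -1.95]
shift [2.806e-01 1.040e-02 1.000e-04] roll 0.0051
```

Emit:
{"method": "carry_out", "body": {
  "moves": [
    [0.015,0.002,0,0.005,0],
    [0.05,0.004,0,0.005,0],
    [0.095,0.006,0,0.005,0],
    [0.14,0.008,0,0.005,0],
    [0.185,0.01,0,0.005,0],
    [0.23,0.01,0,0.005,0],
    [0.265,0.01,0,0.005,0],
    [0.28,0.01,0,0.005,0]
  ]
}}

```text
clock: 7.4
tcp_pos: [0.4759, -0.0489, 0.3104]
orientation: [-2.244, -2.197, -0.001]
contact_force: [0.5, 0.0, -1.4]
grip_width: 0.0127
gripper_force: 78.1
```

```bash
python3 - <<'E'
from h import *
r.grab_frame('top');f=r.grab_frame('top');o=r.get_obs();print(o['grip_width'],o['gripper_force'])
delta(.475,-.052,.195,1.5495)
crop(f,210,150,250,187,3.2,'top2.png')
E
```

```text
0.01284158627410112 78.13145041465759
t 7.5 tcp [ 0.4761 -0.0501  0.3104] psi 1.5498 tilt [-0.0006  0.0009] j [ 0.42  0.33 -0.53  2.07  0.23  0.8  -0.26] F [-0.37 -0.83 -1.2 ]
shift [-0.002  -0.001   0.1154] roll 0.0003
```

View pics/top2.png

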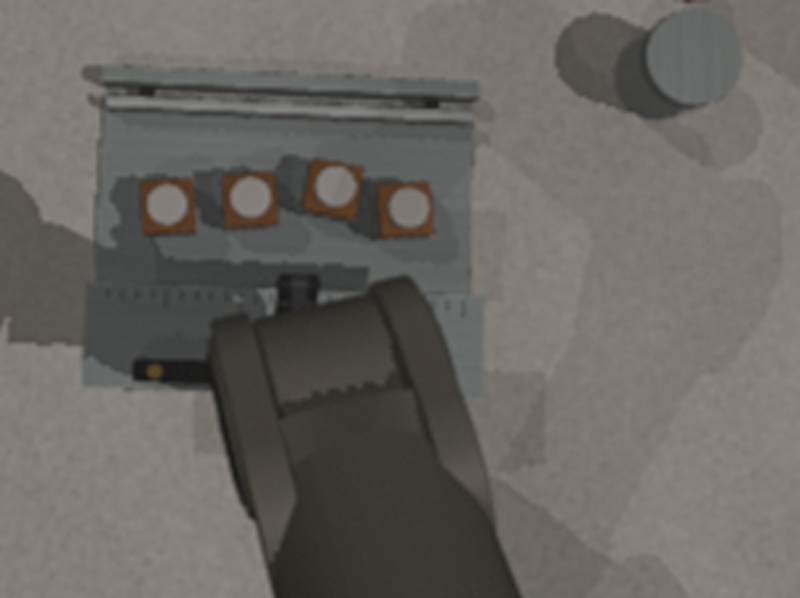

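The straightedge is level over the tray's front, with the ruled edge from (85,283) to (483,297), parallel to the rail and clear of the bottles. Lowering it behind them.

Emit:
{"method": "carry_out", "body": {
  "moves": [
    [-0.001,0,0.02,0,0],
    [-0.002,-0.001,0.045,0,0],
    [-0.002,-0.001,0.07,0,0],
    [-0.002,-0.001,0.09,0,0],
    [-0.002,-0.001,0.105,0,0],
    [-0.002,-0.001,0.112,0,0],
    [-0.002,-0.001,0.115,0,0],
    [-0.002,-0.001,0.115,0,0]
  ]
}}

```text
clock: 8.3
tcp_pos: [0.4755, -0.0553, 0.1957]
orientation: [2.251, 2.191, -0.0]
contact_force: [0.0, -0.4, -1.1]
grip_width: 0.0124
gripper_force: 78.2
```

```bash
python3 - <<'E'
from h import *
delta(.53,-.052,.195,1.5495)
E
```

```text
t 8.3 tcp [ 0.4755 -0.0553  0.1957] psi 1.544 tilt [-0.0002 -0.0002] j [ 0.33  0.52 -0.42  2.14  0.4   0.55 -0.41] F [ 0.01 -0.43 -1.09]
shift [0.0047 0.0544 0.0007] roll -0.0055
```

Emit:
{"method": "carry_out", "body": {
  "moves": [
    [0.002,0.005,0.0005,-0.003,0],
    [0.003,0.01,0.0005,-0.006,0],
    [0.003,0.016,0.0005,-0.006,0],
    [0.003,0.022,0.0005,-0.006,0],
    [0.003,0.028,0.0005,-0.006,0],
    [0.003,0.033,0.0005,-0.006,0],
    [0.003,0.037,0.0005,-0.006,0],
    [0.003,0.04,0.0005,-0.006,0]
  ]
}}

```text
clock: 9.1
tcp_pos: [0.5158, -0.0528, 0.1951]
orientation: [-2.244, -2.199, 0.0]
contact_force: [0.0, -0.6, -2.4]
grip_width: 0.0123
gripper_force: 78.2
```

```bash
python3 - <<'E'
from h import *
delta(.555,-.052,.195,1.5495)
E
```

```text
t 9.1 tcp [ 0.5158 -0.0528  0.1951] psi 1.5508 tilt [-0.0001  0.    ] j [ 0.32  0.56 -0.42  2.05  0.39  0.6  -0.39] F [ 0.   -0.61 -2.41]
shift [0.0016 0.0391 0.0001] roll 0.0013
```

Good; now push to about x = 0.550, slowing down.

Emit:
{"method": "carry_out", "body": {
  "moves": [
    [0,0.003,0,0.001,0],
    [0,0.006,0,0.001,0],
    [0,0.009,0,0.001,0],
    [0,0.012,0,0.001,0],
    [0,0.015,0,0.001,0],
    [0,0.018,0,0.001,0],
    [0,0.021,0,0.001,0],
    [0,0.024,0,0.001,0]
  ]
}}

```text
clock: 9.9
tcp_pos: [0.5397, -0.0532, 0.1952]
orientation: [-2.245, -2.198, 0.0]
contact_force: [-1.1, -0.5, -1.2]
grip_width: 0.0126
gripper_force: 78.2
```

Emit:
{"method": "carry_out", "body": {
  "moves": [
    [0,0.0025,0,0,0],
    [0,0.005,0,0,0],
    [0,0.0075,0,0,0],
    [0,0.01,0,0,0],
    [0,0.012,0,0,0],
    [0,0.014,0,0,0],
    [0,0.015,0,0,0],
    [0,0.015,0,0,0]
  ]
}}

```text
clock: 10.7
tcp_pos: [0.5547, -0.0536, 0.1952]
orientation: [2.245, 2.198, 0.0]
contact_force: [-0.1, 0.3, -0.5]
grip_width: 0.0126
gripper_force: 78.2
```

```bash
python3 - <<'E'
from h import *
delta(.57,-.052,.195,1.5495)
crop(r.grab_frame('top'),220,155,200,150,4,'top3.png')
E
```

```text
t 10.7 tcp [ 0.5547 -0.0536  0.1952] psi 1.5498 tilt [0.0003 0.    ] j [ 0.31  0.61 -0.42  1.96  0.39  0.65 -0.38] F [-0.12  0.29 -0.54]
shift [0.0019 0.0153 0.0002] roll 0.0003
```

View pics/top3.png

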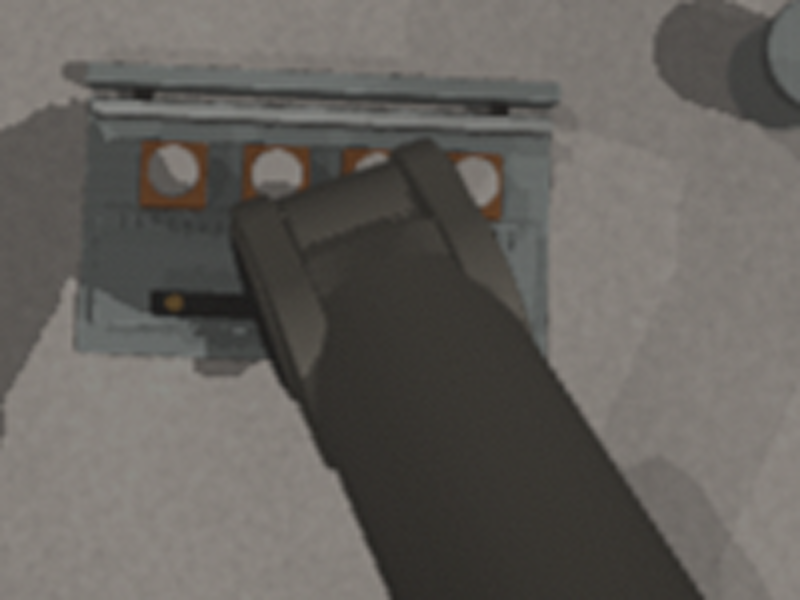

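The bottles now stand in a row, with caps at (173,168) and (476,184). The rail's front top edge runs from (95,112) to (551,130). Measuring the remaining gap.

```bash
python3 - <<'E'
from h import *
def P(l,z): return back('top',(np.array(l)+.5)/4-.5+[220,155],z)[:,:2]
n=np.array([np.cos(.021),-np.sin(.021)])
print('caps',P([(173,168),(279,169),(476,184)],.066)@n,'rail',P([(95,112),(551,130)],.034)@n, 'bodyback',P([(145,142),(205,143),(247,147),(445,154),(502,156)],.048)@n)
print('edge now',(r.get_obs()['tcp_pos'][:2]@n)+.0555)
E
```

```text
caps [0.63383955 0.63571412 0.6314154 ] rail [0.67042267 0.67048934] bodyback [0.651197   0.652025   0.65060971 0.65110548 0.65125767]
edge now 0.6111590929989655
```

Emit:
{"method": "carry_out", "body": {
  "moves": [
    [0,0.002,0,0,0],
    [0,0.004,0,0,0],
    [0,0.006,0,0,0],
    [0,0.008,0,0,0],
    [0,0.01,0,0,0],
    [0,0.0115,0,0,0],
    [0,0.0125,0,0,0],
    [0,0.013,0,0,0]
  ]
}}

```text
clock: 11.55
tcp_pos: [0.5676, -0.0538, 0.1952]
orientation: [2.245, 2.198, -0.0]
contact_force: [-0.2, 0.5, -1.2]
grip_width: 0.0127
gripper_force: 78.2
```

Emit:
{"method": "carry_out", "body": {
  "moves": [
    [0,0.0003,0,0,0],
    [0,0.0006,0,0,0],
    [0,0.0009,0,0,0],
    [0,0.0012,0,0,0],
    [0,0.0014,0,0,0],
    [0,0.0016,0,0,0],
    [0,0.0018,0,0,0],
    [0,0.002,0,0,0]
  ]
}}

```text
clock: 12.35
tcp_pos: [0.5695, -0.0538, 0.1952]
orientation: [2.245, 2.198, 0.0]
contact_force: [-0.3, -0.1, -1.3]
grip_width: 0.0125
gripper_force: 78.2
```

```bash
python3 - <<'E'
from h import *
delta(.57,-.052,.195,1.5495)
E
```

```text
t 12.35 tcp [ 0.5695 -0.0538  0.1952] psi 1.5499 tilt [ 0. -0.] j [ 0.3   0.62 -0.42  1.93  0.39  0.67 -0.37] F [-0.3  -0.09 -1.26]
shift [0.0019 0.0005 0.0002] roll 0.0004
```

Emit:
{"method": "carry_out", "body": {
  "moves": [
    [0,0.0001,0,0,0],
    [0,0.0002,0,0,0],
    [0,0.0003,0,0,0],
    [0,0.0004,0,0,0],
    [0,0.0005,0,0,0],
    [0,0.0006,0,0,0],
    [0,0.0007,0,0,0],
    [0,0.0008,0,0,0]
  ]
}}

```text
clock: 13.15
tcp_pos: [0.5703, -0.0539, 0.1952]
orientation: [2.245, 2.198, -0.0]
contact_force: [-0.0, -0.1, -1.6]
grip_width: 0.0131
gripper_force: 78.2
```

Emit:
{"method": "carry_out", "body": {
  "moves": [
    [0,0.0001,0,0,0],
    [0,0.0002,0,0,0],
    [0,0.0003,0,0,0],
    [0,0.0003,0,0,0],
    [0,0.0004,0,0,0],
    [0,0.0004,0,0,0],
    [0,0.0005,0,0,0],
    [0,0.0005,0,0,0]
  ]
}}

```text
clock: 13.95
tcp_pos: [0.5708, -0.0539, 0.1952]
orientation: [2.245, 2.198, 0.0]
contact_force: [-0.2, 0.1, -1.1]
grip_width: 0.0127
gripper_force: 78.2
```

Emit:
{"method": "carry_out", "body": {
  "moves": [
    [0,0.0001,0,0,0],
    [0,0.0002,0,0,0],
    [0,0.0003,0,0,0],
    [0,0.0003,0,0,0],
    [0,0.0004,0,0,0],
    [0,0.0004,0,0,0],
    [0,0.0005,0,0,0],
    [0,0.0005,0,0,0]
  ]
}}

```text
clock: 14.75
tcp_pos: [0.5713, -0.0539, 0.1952]
orientation: [2.245, 2.198, 0.0]
contact_force: [0.6, -0.6, -1.5]
grip_width: 0.0123
gripper_force: 78.2
```

Emit:
{"method": "carry_out", "body": {
  "moves": [
    [0,0.0001,0,0,0],
    [0,0.0002,0,0,0],
    [0,0.0003,0,0,0],
    [0,0.0003,0,0,0],
    [0,0.0004,0,0,0],
    [0,0.0004,0,0,0],
    [0,0.0005,0,0,0],
    [0,0.0005,0,0,0]
  ]
}}

```text
clock: 15.55
tcp_pos: [0.5716, -0.0539, 0.1951]
orientation: [-2.244, -2.198, 0.0]
contact_force: [-3.0, 0.8, -0.9]
grip_width: 0.0129
gripper_force: 78.2
```

Contact begins (-3 N); smaller steps now.

Emit:
{"method": "carry_out", "body": {
  "moves": [
    [0,0.0001,0,0,0],
    [0,0.0001,0,0,0],
    [0,0.0002,0,0,0],
    [0,0.0002,0,0,0],
    [0,0.0002,0,0,0],
    [0,0.0002,0,0,0],
    [0,0.0002,0,0,0],
    [0,0.0002,0,0,0]
  ]
}}

```text
clock: 16.35
tcp_pos: [0.5719, -0.0539, 0.1951]
orientation: [-2.245, -2.198, 0.0]
contact_force: [-3.0, 0.8, -0.4]
grip_width: 0.0126
gripper_force: 78.2
```

```bash
python3 - <<'E'
from h import *
for i in range(3):
    r.grab_frame('top'); o=r.get_obs(); print(o['clock'],o['contact_force'].round(2),o['moment'].round(2),o['tcp_pos'].round(5))
E
```

```text
16.4 [-3.54  1.02 -1.34] [ 0.16  0.71 -0.18] [ 0.57189 -0.0539   0.19513]
16.45 [-2.04 -0.34 -2.42] [ 0.11  0.7  -0.17] [ 0.57189 -0.05392  0.19515]
16.5 [-3.01  0.45 -1.66] [ 0.23  0.66 -0.18] [ 0.57188 -0.05393  0.19513]
```

Emit:
{"method": "carry_out", "body": {
  "moves": [
    [0,0.0001,0,0,0],
    [0,0.0001,0,0,0],
    [0,0.0002,0,0,0],
    [0,0.0002,0,0,0],
    [0,0.0003,0,0,0],
    [0,0.0003,0,0,0],
    [0,0.0003,0,0,0],
    [0,0.0003,0,0,0]
  ]
}}

```text
clock: 17.3
tcp_pos: [0.5721, -0.0539, 0.1951]
orientation: [-2.244, -2.198, 0.001]
contact_force: [-5.0, 1.7, -0.1]
grip_width: 0.0127
gripper_force: 78.3
```

```bash
cat > f.py <<'E'
from h import *
l=[]
for i in range(4):
    r.grab_frame('top'); o=r.get_obs(); l.append(np.r_[o['contact_force'],o['moment'],o['tcp_pos']])
print(o['clock'],np.mean(l,0).round(4),o['grip_width'])
E
python3 f.py
```

```text
17.5 [-5.284   1.1744 -0.6131  0.2734  1.1113 -0.2284  0.5721 -0.0539  0.1951] 0.012741886766320461
```

Emit:
{"method": "carry_out", "body": {
  "moves": [
    [0,0.0001,0,0,0],
    [0,0.0001,0,0,0],
    [0,0.0002,0,0,0],
    [0,0.0002,0,0,0],
    [0,0.0003,0,0,0],
    [0,0.0003,0,0,0],
    [0,0.0003,0,0,0],
    [0,0.0003,0,0,0]
  ]
}}

```text
clock: 18.3
tcp_pos: [0.5722, -0.0539, 0.195]
orientation: [-2.244, -2.198, 0.001]
contact_force: [-6.8, 1.4, -0.9]
grip_width: 0.0129
gripper_force: 78.4
```

```bash
python3 f.py
```

```text
18.5 [-5.81    1.0996 -0.8446  0.2718  1.2146 -0.253   0.5722 -0.0539  0.1951] 0.012841984697419966
```

Emit:
{"method": "carry_out", "body": {
  "moves": [
    [0,0.0001,0,0.001,0],
    [0,0.0001,0,0.001,0],
    [0,0.0002,0,0.002,0],
    [0,0.0002,0,0.002,0],
    [0,0.0003,0,0.003,0],
    [0,0.0003,0,0.003,0],
    [0,0.0003,0,0.003,0],
    [0,0.0003,0,0.003,0]
  ]
}}

```text
clock: 19.3
tcp_pos: [0.5723, -0.0539, 0.195]
orientation: [-2.247, -2.195, 0.002]
contact_force: [-7.1, 1.1, 0.3]
grip_width: 0.0124
gripper_force: 78.4
```

```bash
python3 f.py; python3 -c "
from h import *
delta(.57,-.052,.195,1.5495)"
```

```text
19.5 [-6.5787  1.1792 -0.6336  0.2293  1.3667 -0.0657  0.5723 -0.0539  0.195 ] 0.012439734894792906
t 19.5 tcp [ 0.5723 -0.0539  0.195 ] psi 1.5473 tilt [-0.0016 -0.0003] j [ 0.3   0.63 -0.41  1.92  0.39  0.67 -0.37] F [-6.98  1.28 -0.55]
shift [ 0.0019 -0.0024 -0.    ] roll -0.0022
```

Emit:
{"method": "carry_out", "body": {
  "moves": [
    [0,0.0001,0,0,0],
    [0,0.0002,0,0,0],
    [0,0.0003,0,0,0],
    [0,0.0003,0,0,0],
    [0,0.0004,0,0,0],
    [0,0.0004,0,0,0],
    [0,0.0005,0,0,0],
    [0,0.0005,0,0,0]
  ]
}}

```text
clock: 20.3
tcp_pos: [0.5725, -0.054, 0.1949]
orientation: [-2.246, -2.194, 0.003]
contact_force: [-6.3, 0.7, 0.2]
grip_width: 0.0127
gripper_force: 78.5
```

```bash
python3 f.py
```

```text
20.5 [-7.188   0.9484  0.1778  0.2157  1.5872 -0.0524  0.5725 -0.0539  0.1949] 0.012364183564939724
```

Emit:
{"method": "carry_out", "body": {
  "moves": [
    [0,0.0001,0,0,0],
    [0,0.0002,0,0,0],
    [0,0.0003,0,0,0],
    [0,0.0004,0,0,0],
    [0,0.0005,0,0,0],
    [0,0.0006,0,0,0],
    [0,0.0007,0,0,0],
    [0,0.0008,0,0,0]
  ]
}}

```text
clock: 21.3
tcp_pos: [0.5728, -0.054, 0.1947]
orientation: [-2.246, -2.194, 0.005]
contact_force: [-8.6, 2.0, 1.2]
grip_width: 0.0126
gripper_force: 78.6
```

```bash
python3 f.py
```

```text
21.5 [-8.414   1.4858  0.8733  0.2118  1.8626 -0.0616  0.5728 -0.054   0.1947] 0.012945974314331499
```

Emit:
{"method": "carry_out", "body": {
  "moves": [
    [0,0.0001,0,0,0],
    [0,0.0002,0,0,0],
    [0,0.0003,0,0,0],
    [0,0.0004,0,0,0],
    [0,0.0005,0,0,0],
    [0,0.0006,0,0,0],
    [0,0.0006,0,0,0],
    [0,0.0006,0,0,0]
  ]
}}

```text
clock: 22.3
tcp_pos: [0.5731, -0.0541, 0.1945]
orientation: [-2.245, -2.193, 0.007]
contact_force: [-9.4, 0.9, 0.1]
grip_width: 0.0124
gripper_force: 78.7
```

```bash
python3 f.py; python3 -c "
from h import *
delta(.57,-.052,.195,1.5495)
crop(r.grab_frame('scene'),190,170,180,120,4.4,'sc4.png')"
```

```text
22.5 [-9.4521  0.7082  0.9885  0.2157  2.0729 -0.0979  0.5731 -0.0541  0.1945] 0.012595448406844529
t 22.5 tcp [ 0.5731 -0.0541  0.1945] psi 1.5472 tilt [-0.0049 -0.0009] j [ 0.3   0.63 -0.41  1.92  0.39  0.68 -0.37] F [-8.71  0.37  0.83]
shift [ 0.002  -0.0031 -0.0005] roll -0.0023
```

View pics/sc4.png

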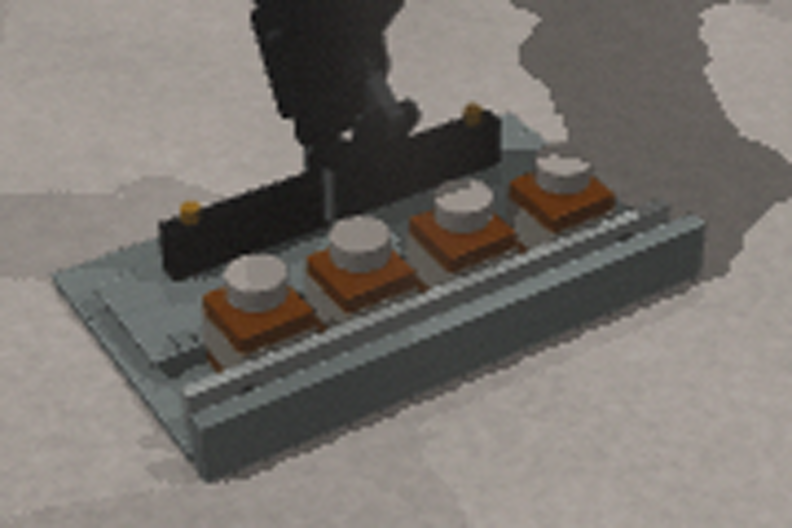

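The scene view shows all four bottles flush along the rail (caps from (257,280) to (563,173)), with the blade behind them at about 9.5 N. Retreating.

Emit:
{"method": "carry_out", "body": {
  "moves": [
    [0,-0.0005,0,0,0],
    [0,-0.001,0,0,0],
    [0,-0.002,0,0,0],
    [0,-0.004,0,0,0],
    [0,-0.008,0,0,0],
    [0,-0.015,0,0,0],
    [0,-0.024,0,0,0],
    [0,-0.034,0,0,0]
  ]
}}

```text
clock: 23.35
tcp_pos: [0.5402, -0.0531, 0.1954]
orientation: [2.247, 2.194, 0.001]
contact_force: [-0.4, -0.5, -1.9]
grip_width: 0.0124
gripper_force: 78.4
```

Emit:
{"method": "carry_out", "body": {
  "moves": [
    [0,-0.01,-0.005,0,0],
    [0,-0.02,-0.01,0,0],
    [0,-0.03,-0.02,0,0],
    [0,-0.04,-0.03,0,0],
    [0,-0.05,-0.035,0,0],
    [0,-0.06,-0.04,0,0],
    [0,-0.067,-0.04,0,0],
    [0,-0.07,-0.04,0,0]
  ]
}}

```text
clock: 24.15
tcp_pos: [0.4699, -0.0516, 0.2352]
orientation: [-2.248, -2.194, 0.001]
contact_force: [-0.2, 0.2, -2.2]
grip_width: 0.0128
gripper_force: 78.4
```

```bash
python3 -c "
from h import *
delta(.45,-.25,.235,1.5495)"
```

```text
t 24.15 tcp [ 0.4699 -0.0516  0.2352] psi 1.5466 tilt [-0.0004 -0.0003] j [ 0.37  0.44 -0.47  2.14  0.34  0.63 -0.36] F [-0.23  0.23 -2.23]
shift [-0.1988 -0.0151  0.0003] roll -0.0029
```

Emit:
{"method": "carry_out", "body": {
  "moves": [
    [-0.01,-0.002,0,0,0],
    [-0.035,-0.004,0,0,0],
    [-0.07,-0.008,0,0,0],
    [-0.105,-0.012,0,0,0],
    [-0.14,-0.014,0,0,0],
    [-0.17,-0.015,0,0,0],
    [-0.19,-0.015,0,0,0],
    [-0.198,-0.015,0,0,0]
  ]
}}

```text
clock: 24.95
tcp_pos: [0.4504, -0.2523, 0.2347]
orientation: [2.253, 2.19, -0.001]
contact_force: [0.7, 0.4, -1.5]
grip_width: 0.0126
gripper_force: 78.3
```

```bash
python3 -c "
from h import *
f=r.grab_frame('top')
delta(.45,-.25,.182,1.5495)
crop(f,220,155,250,187,3.2,'top5.png')"
```

```text
t 25.0 tcp [ 0.4505 -0.2521  0.2348] psi 1.5428 tilt [-0.0003 -0.0008] j [ 0.74  0.49 -0.43  2.04  0.33  0.67  0.07] F [ 0.05 -0.91 -2.3 ]
shift [ 0.0022 -0.0006  0.0528] roll -0.0067
```

View pics/top5.png

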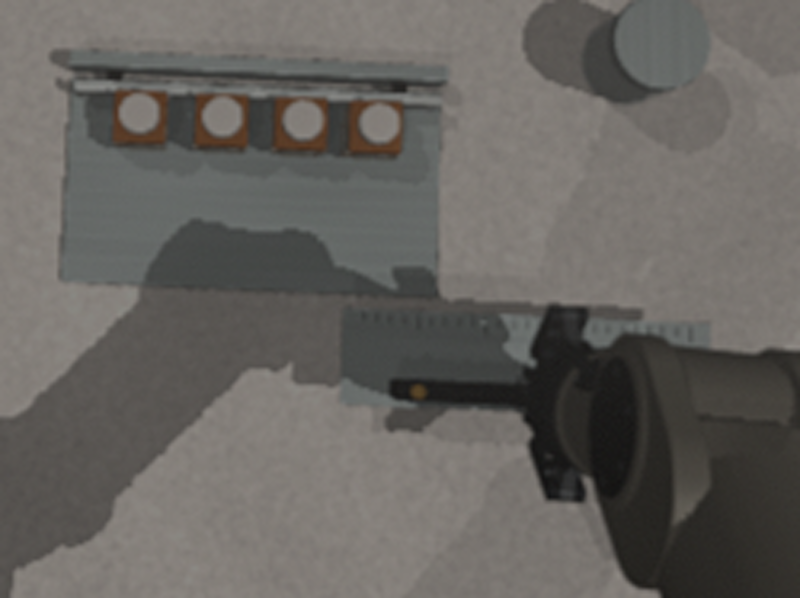

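The bottles are all flush and square at (140,117), (222,120), (302,124) and (377,128). The straightedge's front edge (row ~310) is clear of the tray front (row ~297). I'll move 10 mm further back and lay it down.

Emit:
{"method": "carry_out", "body": {
  "moves": [
    [0,-0.004,0.005,0,0],
    [0,-0.008,0.015,0,0],
    [0,-0.01,0.025,0,0],
    [0,-0.01,0.035,0,0],
    [0,-0.01,0.042,0,0],
    [0,-0.01,0.047,0,0],
    [0,-0.01,0.05,0,0],
    [0,-0.01,0.051,0,0]
  ]
}}

```text
clock: 25.8
tcp_pos: [0.4412, -0.2487, 0.1839]
orientation: [-2.248, -2.195, -0.0]
contact_force: [0.6, -0.3, -1.6]
grip_width: 0.0122
gripper_force: 78.4
```

Emit:
{"method": "carry_out", "body": {
  "moves": [
    [0,0,0.0005,0,0],
    [0,0,0.001,0,0],
    [0,0,0.0015,0,0],
    [0,0,0.002,0,0],
    [0,0,0.0025,0,0],
    [0,0,0.0025,0,0],
    [0,0,0.0025,0,0],
    [0,0,0.0025,0,0]
  ]
}}

```text
clock: 26.6
tcp_pos: [0.4411, -0.2488, 0.1817]
orientation: [2.248, 2.195, 0.0]
contact_force: [0.1, -0.2, -2.4]
grip_width: 0.013
gripper_force: 78.4
```

```bash
python3 f.py
```

```text
26.8 [-2.0000e-03  5.8900e-02 -1.5273e+00  1.4600e-02  3.0000e-04 -9.1000e-03
  4.4110e-01 -2.4880e-01  1.8170e-01] 0.012250517492942705
```

Emit:
{"method": "carry_out", "body": {
  "moves": [
    [0,0,0.0002,0,0],
    [0,0,0.0004,0,0],
    [0,0,0.0006,0,0],
    [0,0,0.0008,0,0],
    [0,0,0.001,0,0],
    [0,0,0.001,0,0],
    [0,0,0.001,0,0],
    [0,0,0.001,0,0]
  ]
}}

```text
clock: 27.6
tcp_pos: [0.4411, -0.2488, 0.1811]
orientation: [2.248, 2.194, -0.0]
contact_force: [-2.7, 0.5, 4.4]
grip_width: 0.0126
gripper_force: 79.6
```

```bash
python3 f.py
```

```text
27.8 [-2.1404e+00  8.0790e-01  5.2609e+00  2.0050e-01  4.1570e-01 -8.0000e-04
  4.4110e-01 -2.4880e-01  1.8110e-01] 0.01259762072498393
```

On the desk. Opening the fingers, then lifting.

Emit:
{"method": "carry_out", "body": {
  "moves": [
    [0,0,0,0,0.02],
    [0,0,0,0,0.03],
    [0,0,0,0,0.045],
    [0,0,0,0,0.06],
    [0,0,0,0,0.075],
    [0,0,0,0,0.075],
    [0,0,0,0,0.075],
    [0,0,0,0,0.075]
  ]
}}

```text
clock: 28.6
tcp_pos: [0.4411, -0.2488, 0.1807]
orientation: [-2.248, -2.195, -0.0]
contact_force: [-1.1, 0.2, 0.2]
grip_width: 0.075
gripper_force: 0.0
```

Emit:
{"method": "carry_out", "body": {
  "moves": [
    [0,0,-0.005,0,0.075],
    [0,0,-0.02,0,0.075],
    [0,0,-0.045,0,0.075],
    [0,0,-0.075,0,0.075],
    [0,0,-0.105,0,0.075],
    [0,0,-0.13,0,0.075],
    [0,0,-0.14,0,0.075],
    [0,0,-0.14,0,0.075]
  ]
}}

```text
clock: 29.4
tcp_pos: [0.4414, -0.249, 0.322]
orientation: [2.246, 2.192, 0.001]
contact_force: [0.3, 0.4, -1.1]
grip_width: 0.075
gripper_force: 0.0
```

```bash
python3 -c "
from h import *
cv2.imwrite('pics/sc6.png',cv2.resize(r.grab_frame('scene')[:,:,::-1],(800,600),interpolation=cv2.INTER_CUBIC))"
```

```text
(no output)
```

View pics/sc6.png

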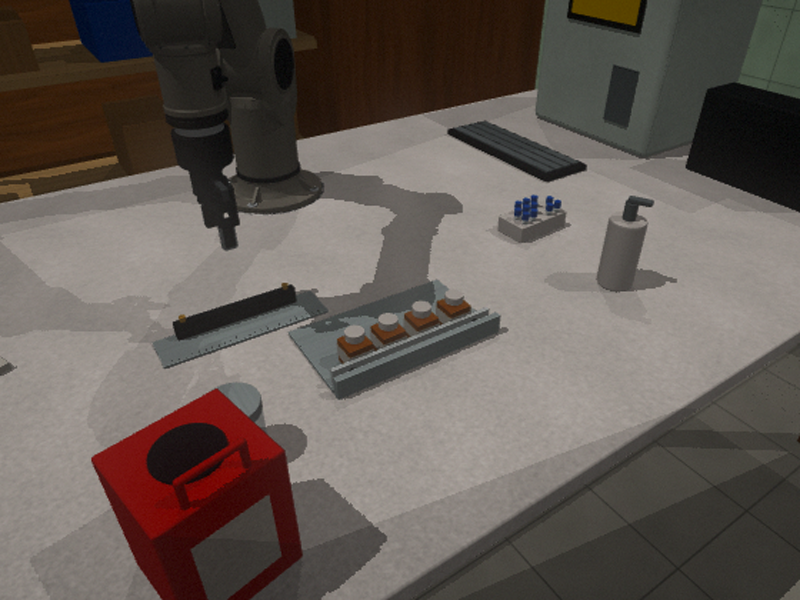

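The straightedge lies flat at (240,328), off the tray. The bottles stand flush, the gripper is clear, and the bystanders haven't moved. Handing in.

```bash
python3 -c "
from bench import r
print(r.hand_in())"
```

```text
the job is handed in; nothing more can be done
None
```

The job is handed in, though the system returned no verdict: the four bottles stand flush and square against the rail after a press of about 9.5 N (wrist-force reading), and the straightedge lies released, flat on the bare desk off the tray.

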